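# Sort left- and right-hand brackets off the block

### The job

Sort the three dark steel brackets on the white block by handedness: slide the left-hand ones sideways off the block into the blue tray and the right-hand one into the orange tray, pushing them along the block without lifting them. A bracket is left-hand if, seen from above with its upright red wall at the far side, its lug with the brass stud is at the left; right-hand is the mirror image. Leave everything else on the block and the bench where it is.

Things in the scene. Friction and masses are not known exactly. Their poses are not given: they have to be found in the camera images.
- bracket_a: LEFT-HAND dark steel bracket, 64 x 34 x 27 mm, ~80 g, flat side down on the block, any yaw. Plate 50 x 34 x 7 mm; red wall 6 mm thick, 27 mm high on one long edge (y = 11 to 17 mm); at one end a lug 14 x 18 x 7 mm with a brass stud (12 mm wide, top 20 mm up) at x = -25 mm, y = -4 mm: wall at the far side, stud at the left. Origin: underside centre; z up, x lengthwise, y to the wall.
- bracket_b: LEFT-HAND dark steel bracket, 64 x 34 x 27 mm, ~80 g, flat side down on the block, any yaw. Plate 50 x 34 x 7 mm; red wall 6 mm thick, 27 mm high on one long edge (y = 11 to 17 mm); at one end a lug 14 x 18 x 7 mm with a brass stud (12 mm wide, top 20 mm up) at x = -25 mm, y = -4 mm: wall at the far side, stud at the left. Origin: underside centre; z up, x lengthwise, y to the wall.
- bracket_c: RIGHT-HAND dark steel bracket, 64 x 34 x 27 mm, ~80 g, flat side down on the block, any yaw. Plate 50 x 34 x 7 mm; red wall 6 mm thick, 27 mm high on one long edge (y = 11 to 17 mm); at one end a lug 14 x 18 x 7 mm with a brass stud (12 mm wide, top 20 mm up) at x = +25 mm, y = -4 mm: wall at the far side, stud at the right. Origin: underside centre; z up, x lengthwise, y to the wall.
- tray_blue: Blue open plastic tray for left-hand brackets, fixed along one long side of the block (which side varies; the other tray is across from it). 360 x 130 mm outside, 35 mm high, walls and floor 4 mm; rim 10 mm below the block's top, 1 mm gap to the block. Empty at first. Origin: underside centre, on the bench; x along its length, y across, parallel to the block's axes.
- tray_orange: Orange open plastic tray for right-hand brackets, fixed along one long side of the block (which side varies; the other tray is across from it). 360 x 130 mm outside, 35 mm high, walls and floor 4 mm; rim 10 mm below the block's top, 1 mm gap to the block. Empty at first. Origin: underside centre, on the bench; x along its length, y across, parallel to the block's axes.
- block: Raised fixed work block, smooth white top, 360 (x) by 200 (y) mm, 45 mm high. Origin: underside centre; x points away from the robot, within 9 degrees. Trays lie along its long sides: block y = 101 to 231 mm either side, as long as the block. Brackets start in a row along block x, about 90 mm apart, within 25 mm of its midline, each with a clear path to either side.
- ink_jar: Bystander, to be left alone: small jar with black cap, 34 mm across, 45 mm high, standing on the far end of the block. Origin at its underside.
- loupe: Bystander, to be left alone: black eye loupe, 30 mm across, 30 mm high, standing on the far end of the block. Origin at its underside.
- marker: Bystander, to be left alone: red marker pen 127 x 18 mm, lying on the bench beside a tray. Origin at its underside.
- brush: Bystander, to be left alone: brush lying on the bench beside a tray. Origin at its underside.
- screwdriver: Bystander, to be left alone: screwdriver lying on the bench. Origin at its underside.
- tape_box: Bystander, to be left alone: red box with white label, 70 x 120 x 35 mm, on the bench. Origin at its underside.
- tape_roll: Bystander, to be left alone: roll of pale tape lying flat, 90 mm across, 24 mm high, on the bench. Origin at its underside.
- bracket_a_mid (a point): Middle of bracket_a, 8 mm above its origin, near its centre of mass.
- bracket_b_mid (a point): Middle of bracket_b, 8 mm above its origin, near its centre of mass.
- bracket_c_mid (a point): Middle of bracket_c, 8 mm above its origin, near its centre of mass.
There are look-alikes about, which are no part of the job. Leave any pink or turquoise look-alike of the bracket_c alone.

How it is judged:
By the outcome, as a careful person would: the job done as asked, in the order asked, and still so for the second after the job is handed in, with the robot touching nothing.
It also fails if it takes over 58 s, if anything falls off the work surface, if the arm or the gripper's body presses on something with over 40 N, if the wrist force passes 120 N, or if a joint passes its speed limit or range.

### The arm

A 6-joint arm with a two-finger parallel gripper is mounted at the origin on the work surface. World frame = base frame: x ahead of the robot, y to its left, z up, the work surface at z = 0. Lengths are in m, angles in rad, forces in N, time in s.
With the tool pointing down it reaches from about 0.325 to 1 m from the base axis. Payload 5.1 kg.
Tool frame: the origin (TCP) lies between the finger pads; the fingertips stand 11 mm ahead of it and the grasp point (between the pads) lies 8 mm behind it; z points along the fingers, y is the line along which they close (so a half turn about z gives the same grasp; the last joint's range is limited). The gripper opens to 85 mm and grips with 20 to 120 N. Pads are 22 mm wide; open, the fingers measure 114 mm over their backs; the gripper's body (76 mm by 85 mm) begins 54 mm behind the grasp point. The pads swing forward as they close: fully open they stand 13 mm farther back than shut.
Start: joints at [1.191, 0.124, 1.65, -0, 1.367, -0.083], TCP at [0.19, 0.622, 0.242] pointing down, gripper open.
Joint ranges: [-2.61, 2.61], [-1.02, 2.33], [0.03, 2.71], [-1.35, 4.49], [0.32, 2.68], [-2.91, 2.91]. Speed limits (rad/s): [2.57, 2.57, 3.14, 3.14, 3.14, 3.14].

### API

Orientations are given as [roll, pitch, yaw] about the fixed x, y, z axes, in that order (R = Rz(yaw) Ry(pitch) Rx(roll)).
In Python, from station import env gives the robot as it stands. The module is installed in compiled form; this text tells all that it offers.
- The arm moves only by the shell command python3 -m pendant 'ROWS'. ROWS is JSON, one flat list of numbers, 7 for each row, row after row: the shift along the tool's x, y, z as a fraction of full scale, then the turn, a rotation vector about the tool's x, y, z as a fraction of full scale, then the gripper command: -1 is fully open, 1 is shut, values between are in proportion. A call has 1 to 10 rows; each row shifts and turns the commanded pose from where the row before left it, along the tool's axes as they then stand; what a row does not reach is not made up. Full scale, the value 1, is 0.4 m for a shift and 60 degrees for a turn. A row lasts 1/8 s, in which the tool goes at most 62.5 mm and 10.7 degrees, less where a joint would pass 70% of its speed; a pose out of reach is approached as far as the arm can. A call with a number of a shift or a turn outside -1 to 1 is refused whole. A call with a gripper value outside its range is refused whole. The fingers move at their own pace and stop on an object; the grip force is fixed at half the most. Time passes only in rows, so rows that do not move let the fingers close. It gives the time, the measured TCP pose, the force, the opening and the grip force at its end, in the units of the state.
- env.read_state(): the state, without advancing time (a new reading comes with each control period).
- env.capture(name): name is "scene" or "top" or "wrist"; returns a dict with "image" (480x640x3 uint8, red, green, blue), "z_map" (480x640 float32, m along the optical axis (not along the pixel's ray), 0 where there is no reading), "intrinsics" (3x3 intrinsics, pixels), "rvec" (rotation vector, rad) and "tvec" (3), from world to camera coordinates, as OpenCV has them; the wrist camera has in their place "T_tool_cam" (4x4, takes a point from camera to tool coordinates, whose origin is the TCP and whose axes are the flange's). Camera axes: x right, y down, z forward; pixel columns grow to the right and rows downward; lengths in m; the calibration is good to about 2 mm. A picture is of the moment at which its call begins: read the wrist's pose just before it.
- env.hand_in(): hands the job in; it is judged then, once.
The state is a dict: "time": time; "joint_positions": joint angles; "joint_vel": joint speeds; "effort": joint torques, N m; "ee_pos": TCP position; "tool_rot": TCP orientation; "contact_force": force on the tool from outside, world axes, zero at the start; "torque": the same for the moment, N m; "finger_gap": finger opening in m; "gripper_force": force on a finger pad.
Only numpy, scipy, OpenCV 4.12 (cv2) and the standard library are available. Lean on these libraries where they do the work, as an engineer would, in place of code of your own. Each camera call takes 0.05 s, during which the arm holds its last target. There are 200 camera calls.

## Working session

There is one attempt and no reset: what is moved stays moved. The work goes in short steps, Python scripts to look and compute and a shell command to move; the robot and the scene stay as the last step left them, time stands still between calls to the robot, and variables do not carry over. Pictures are saved under pics/ and viewed, at most 10 in all, crops included, and the job is handed in when it is done.

```bash
mkdir -p pics; python3 - <<'E'
from station import env
import cv2,numpy as np
s=env.read_state();print(s['time'],s['ee_pos'],s['tool_rot'],s['finger_gap'])
for n in ['top','scene']:
    c=env.capture(n);cv2.imwrite(f'pics/{n}.png',c['image'][...,::-1]);np.savez(f'{n}.npz',**c)
E
```

```text
0.0 [0.18989479 0.62101074 0.24102527] [-3.13946347e+00 -1.98019010e-04  2.84480792e+00] 0.0853509608168467
```

View pics/top.png

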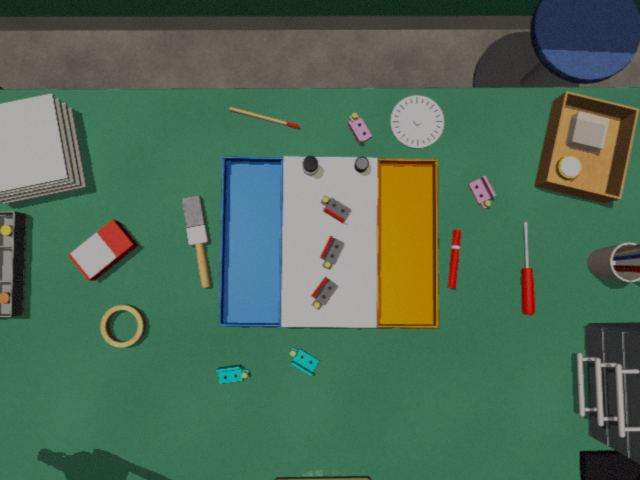

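The top view shows the white block in the middle (px 282-378, 157-327), blue tray to its left and orange to its right. The dark brackets are near (335,209), (331,251) and (324,292). The pink look-alikes (360,128), (482,191) and turquoise ones (232,375), (305,361) are on the bench, off the block. Next I'll enlarge and measure.

```bash
cat > m.py <<'E'
import cv2,numpy as np
from scipy import ndimage as ni
def world(c,u,v,z=None,zc=None):
    R,_=cv2.Rodrigues(c['rvec']);t=np.ravel(c['tvec'])
    d=R.T@(np.linalg.inv(c['intrinsics'])@[u,v,1]);o=-R.T@t
    return o+d*((z-o[2])/d[2] if z is not None else zc)
def brackets(c,box):
    im=c['image'];x0,x1,y0,y1=box
    hsv=cv2.cvtColor(im,cv2.COLOR_RGB2HSV).astype(int);H,S,V=hsv[...,0],hsv[...,1],hsv[...,2]
    m=np.zeros(H.shape,bool);m[y0:y1,x0:x1]=1
    red=m&((H<8)|(H>172))&(S>140)&(V>80);br=m&(H>17)&(H<35)&(S>90)&(V>80)
    out=[]
    for k,z,nm in((red,.072,'wall'),(br,.065,'stud')):
        l,n=ni.label(k)
        for i in range(1,n+1):
            a=(l==i).sum()
            if a>=12:
                vy,vx=ni.center_of_mass(l==i);zc=np.median(c['z_map'][l==i])
                out.append((nm,a,round(vx,1),round(vy,1),world(c,vx,vy,z=z).round(4),world(c,vx,vy,zc=zc).round(4)))
    return out
E
python3 - <<'E'
from m import *
c=dict(np.load('top.npz'))
for b in brackets(c,(284,376,185,320)):print(*b)
for u,v in((282,157),(378,157),(282,327),(378,327)):print('corner',world(c,u,v,z=.045).round(4))
for u,v in((311,165),(362,164)):print('jar/loupe',world(c,u,v,zc=c['z_map'][v,u]).round(4))
cv2.imwrite('pics/crop.png',cv2.resize(c['image'][150:330,270:390,::-1],None,fx=3.3,fy=3.3,interpolation=2))
E
```

```text
wall 74 333.8 214.7 [ 0.6525 -0.0275  0.072 ] [ 0.6526 -0.0276  0.0709]
wall 59 326.1 247.1 [ 0.5859 -0.011   0.072 ] [ 0.586  -0.0111  0.0702]
wall 65 319.1 287.1 [0.5044 0.0041 0.072 ] [0.5044 0.004  0.0705]
stud 29 325.3 199.6 [ 0.685  -0.0106  0.065 ] [ 0.6852 -0.0107  0.0638]
stud 31 327.4 264.5 [ 0.5503 -0.0136  0.065 ] [ 0.5503 -0.0136  0.0641]
stud 30 316.8 304.3 [0.4694 0.0089 0.065 ] [0.4693 0.0089 0.0634]
corner [0.7798 0.08   0.045 ]
corner [ 0.7786 -0.1243  0.045 ]
corner [0.422  0.0814 0.045 ]
corner [ 0.4199 -0.1182  0.045 ]
jar/loupe [0.7514 0.0184 0.0932]
jar/loupe [ 0.7567 -0.0868  0.0761]
```

View pics/crop.png

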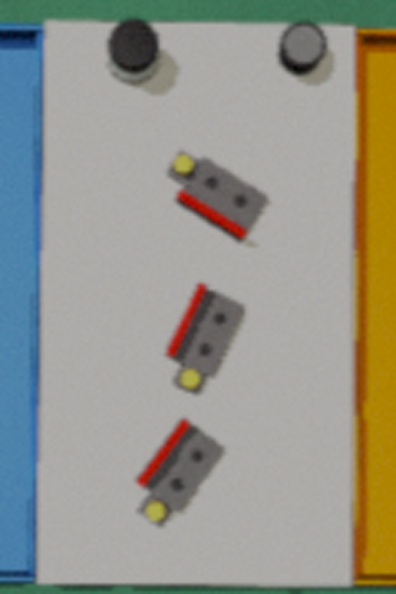

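The three dark brackets on the block, in crop pixels:
- **Upper bracket, (220,195):** its wall faces down-left and the stud is at the upper-left end. With the wall far, the stud is on the right, so this is RIGHT-hand (c) and goes to orange (-y).
- **Middle (207,340) and lower (180,470):** the wall faces left and the stud is at the bottom. With the wall far, the stud is on the left, so both are LEFT-hand and go to blue (+y).

The stud-to-wall distances of about 36 mm fit the 36.7 mm expected from the drawing. I'll push the middle one first, against the back edge of its plate.

```bash
cat > rel.py <<'E'
import sys,numpy as np
from scipy.spatial.transform import Rotation as R
from station import env
# usage: rel.py x y z yawdeg : total shift (fractions of .4 m, present tool axes) and turn (fraction of 60 deg)
x,y,z,yaw=map(float,sys.argv[1:5]);s=env.read_state()
T=R.from_euler('xyz',s['tool_rot']);d=T.inv().apply(np.array([x,y,z])-s['ee_pos'])
W=R.from_euler('xyz',[np.pi,0,np.radians(yaw)])
r=(T.inv()*W).as_rotvec(degrees=True)
print('t',round(s['time'],2),'pos',s['ee_pos'].round(4),'rpy',np.degrees(s['tool_rot']).round(1),'F',s['contact_force'].round(1),'gap',round(s['finger_gap'],4))
print('shift/0.4',(d/.4).round(4),'len mm',(np.linalg.norm(d)*1e3).round(1),'turn/60',(r/60).round(4))
E
python3 rel.py .564 -.057 .16 65
python3 -m pendant '[-0.093,-0.09,0,0,0,0,0.5,-0.093,-0.09,0,0,0,0,0.5,-0.093,-0.09,0,0,0,0,0.5,-0.093,-0.09,0,0,0,0,0.5,-0.093,-0.09,0,0,0,0,0.5,-0.093,-0.09,0,0,0,0,0.5,-0.093,-0.09,0,0,0,0,0.5,-0.093,-0.09,0,0,0,0,0.5,-0.093,-0.09,0,0,0,0,0.5,-0.093,-0.09,0,0,0,0,0.5]'
python3 -m pendant '[-0.093,-0.09,0,0,0,0,0.5,-0.093,-0.09,0,0,0,0,0.5,-0.093,-0.09,0,0,0,0,0.5,-0.093,-0.09,0,0,0,0,0.5,-0.093,-0.09,0,0,0,0,0.5,0,0,0,0,0,0.163,0.5,0,0,0,0,0,0.163,0.5,0,0,0,0,0,0.163,0.5,0,0,0,0,0,0.163,0.5,0,0,0,0,0,0.163,0.5]'
python3 -m pendant '[0,0,0.04,0,0,0.163,0.5,0,0,0.04,0,0,0.163,0.5,0,0,0.04,0,0,0.163,0.5,0,0,0.04,0,0,0.163,0.5,0,0,0.04,0,0,0.163,0.5,0,0,0,0,0,0,0.5]'
python3 rel.py .564 -.057 .07 65
```

```text
t 0.1 pos [0.1899 0.6211 0.2412] rpy [-179.9   -0.   163. ] F [ 0.6 -1.2 -0.4] gap 0.0855
shift/0.4 [-1.3901 -1.3472  0.2053] len mm 778.7 turn/60 [-1.5000e-03  1.4000e-03  1.6332e+00]
time: 1.35
ee_pos: [0.4409, 0.1669, 0.242]
tool_rot: [-3.142, -0.0, 2.845]
contact_force: [0.1, 0.5, 0.5]
finger_gap: 0.0214
gripper_force: 0.0
time: 2.6
ee_pos: [0.5655, -0.058, 0.2417]
tool_rot: [-3.141, -0.001, 1.986]
contact_force: [0.6, -0.7, 0.3]
finger_gap: 0.0214
gripper_force: 0.0
time: 3.35
ee_pos: [0.5644, -0.0577, 0.1602]
tool_rot: [-3.138, 0.001, 1.14]
contact_force: [-0.2, 0.2, 0.1]
finger_gap: 0.0212
gripper_force: 0.0
t 3.35 pos [ 0.5644 -0.0577  0.1602] rpy [-1.798e+02  1.000e-01  6.530e+01] F [-0.2  0.2  0.1] gap 0.0212
shift/0.4 [ 0.0015 -0.0008  0.2255] len mm 90.2 turn/60 [-0.0039  0.0009  0.0051]
```

```bash
python3 -m pendant '[0,0,0.05,0,0,0,0.5,0,0,0.05,0,0,0,0.5,0,0,0.05,0,0,0,0.5,0,0,0.05,0,0,0,0.5,0,0,0.04,0,0,0,0.5,0,0,0,0,0,0,0.5]'
python3 -m pendant '[0,0,0.0075,0,0,0,0.5,0,0,0,0,0,0,0.5]'
python3 -m pendant '[0,0,0.0025,0,0,0,0.5,0,0,0,0,0,0,0.5]'
python3 - <<'E'
from station import env
import cv2,numpy as np
s=env.read_state();print(s['ee_pos'],s['contact_force'])
c=env.capture('wrist');np.savez('w1.npz',**c);cv2.imwrite('pics/w1.png',c['image'][...,::-1])
print(c['T_tool_cam'].round(3))
E
```

```text
time: 4.1
ee_pos: [0.5645, -0.0578, 0.0642]
tool_rot: [-3.138, 0.001, 1.138]
contact_force: [0.2, 0.2, -0.3]
finger_gap: 0.0215
gripper_force: 0.0
time: 4.35
ee_pos: [0.5663, -0.0581, 0.064]
tool_rot: [3.14, -0.0, 1.138]
contact_force: [0.4, -0.2, 0.4]
finger_gap: 0.0214
gripper_force: 0.0
time: 4.6
ee_pos: [0.566, -0.0581, 0.0627]
tool_rot: [3.141, -0.0, 1.138]
contact_force: [0.2, -0.2, 0.9]
finger_gap: 0.0214
gripper_force: 0.0
[ 0.56601065 -0.05805799  0.0626891 ] [ 0.2423943  -0.23942505  0.92877027]
[[-0.    -0.96  -0.279  0.071]
 [ 1.    -0.     0.001  0.001]
 [-0.001 -0.279  0.96  -0.133]
 [ 0.     0.     0.     1.   ]]
```

View pics/w1.png

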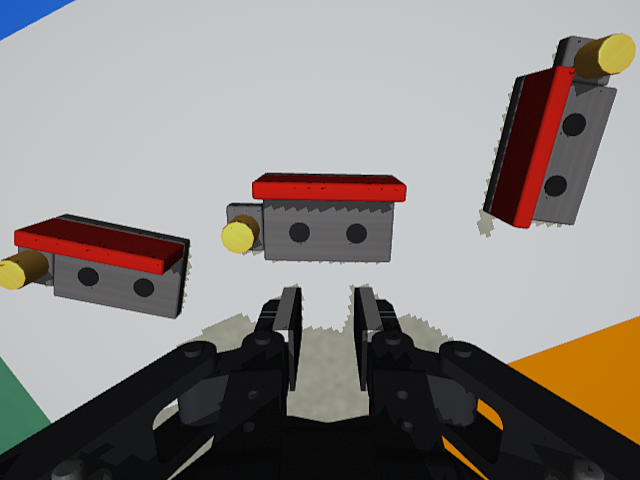

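The wrist view shows the middle bracket straight ahead of the fingers, plate edge at row 262, parallel to the finger line. The fingers are at columns 290 and 365, centred on the plate. I'll settle and find the true height.

```bash
python3 -m pendant '[0,0,0,0,0,0,0.5,0,0,0,0,0,0,0.5]'
python3 -m pendant '[0,0,0.0025,0,0,0,0.5,0,0,0,0,0,0,0.5,0,0,0,0,0,0,0.5]'
python3 -m pendant '[0,0,0.0025,0,0,0,0.5,0,0,0,0,0,0,0.5,0,0,0,0,0,0,0.5]'
```

```text
time: 4.9
ee_pos: [0.5658, -0.058, 0.0624]
tool_rot: [3.141, 0.0, 1.138]
contact_force: [-0.6, 0.3, -0.3]
finger_gap: 0.0214
gripper_force: 0.0
time: 5.28
ee_pos: [0.5658, -0.058, 0.0613]
tool_rot: [-3.142, 0.0, 1.138]
contact_force: [-0.3, 0.9, -0.8]
finger_gap: 0.0215
gripper_force: 0.0
time: 5.65
ee_pos: [0.5658, -0.058, 0.0603]
tool_rot: [-3.142, 0.0, 1.138]
contact_force: [0.8, 0.9, -0.3]
finger_gap: 0.0212
gripper_force: 0.0
```

```bash
for i in 1; do python3 -m pendant '[0,0,0.004,0,0,0,0.5,0,0,0,0,0,0,0.5]'; python3 -m pendant '[0,0,0.0025,0,0,0,0.5,0,0,0,0,0,0,0.5]'; python3 -m pendant '[0,0,0.0025,0,0,0,0.5,0,0,0,0,0,0,0.5]';done
```

```text
time: 5.9
ee_pos: [0.5657, -0.058, 0.0585]
tool_rot: [-3.141, 0.0, 1.138]
contact_force: [0.2, -0.1, 0.1]
finger_gap: 0.0213
gripper_force: 0.0
time: 6.15
ee_pos: [0.5657, -0.058, 0.0576]
tool_rot: [-3.141, 0.0, 1.138]
contact_force: [-0.8, -0.8, 0.1]
finger_gap: 0.0214
gripper_force: 0.0
time: 6.4
ee_pos: [0.5657, -0.058, 0.0566]
tool_rot: [-3.141, 0.0, 1.138]
contact_force: [-1.2, -0.6, 0.5]
finger_gap: 0.0215
gripper_force: 0.0
```

```bash
python3 -m pendant '[0.02,0,0,0,0,0,0.5,0.03,0,0,0,0,0,0.5,0.03,0,0,0,0,0,0.5,0.03,0,0,0,0,0,0.5,0.03,0,0,0,0,0,0.5,0.03,0,0,0,0,0,0.5,0.03,0,0,0,0,0,0.5]'
python3 - <<'E'
from station import env
import cv2
c=env.capture('wrist');cv2.imwrite('pics/w2.png',c['image'][...,::-1])
E
python3 rel.py .63 .087 .0566 65
```

```text
time: 7.28
ee_pos: [0.5997, 0.0154, 0.0567]
tool_rot: [3.142, 0.0, 1.138]
contact_force: [-0.6, -0.9, -0.1]
finger_gap: 0.0213
gripper_force: 0.3
t 7.33 pos [0.6003 0.0164 0.0569] rpy [ 1.80e+02 -1.00e-01  6.52e+01] F [-0.5  0.7  0.1] gap 0.0213
shift/0.4 [ 0.1913 -0.0064  0.0009] len mm 76.6 turn/60 [ 0.0004 -0.0011  0.0038]
```

View pics/w2.png

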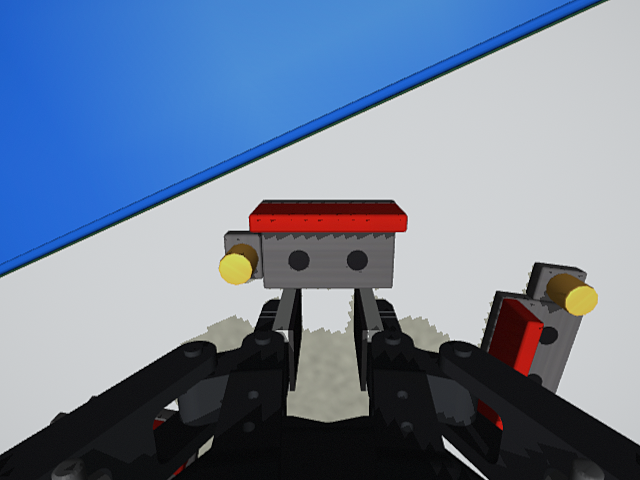

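The middle bracket sits flush on both fingers (row 288) and slides cleanly, with the tray edge ahead. I'll push on over the edge.

```bash
python3 -m pendant '[0.028,0,0,0,0,0,0.5,0.028,0,0,0,0,0,0.5,0.028,0,0,0,0,0,0.5,0.028,0,0,0,0,0,0.5,0.028,0,0,0,0,0,0.5,0.028,0,0,0,0,0,0.5,0.028,0,0,0,0,0,0.5,0.015,0,0,0,0,0,0.5]'
python3 - <<'E'
from station import env
import cv2
c=env.capture('wrist');cv2.imwrite('pics/w3.png',c['image'][...,::-1])
E
python3 rel.py .48 -.037 .095 52.5
```

```text
time: 8.32
ee_pos: [0.6351, 0.092, 0.0567]
tool_rot: [3.141, -0.0, 1.138]
contact_force: [-0.1, -0.3, 0.5]
finger_gap: 0.0213
gripper_force: 0.0
t 8.38 pos [0.6353 0.0923 0.0568] rpy [180.   -0.   65.2] F [-0.9 -0.5  1.3] gap 0.0217
shift/0.4 [-0.4561 -0.217  -0.0958] len mm 205.6 turn/60 [ 1.000e-04 -5.000e-04  2.122e-01]
```

View pics/w3.png

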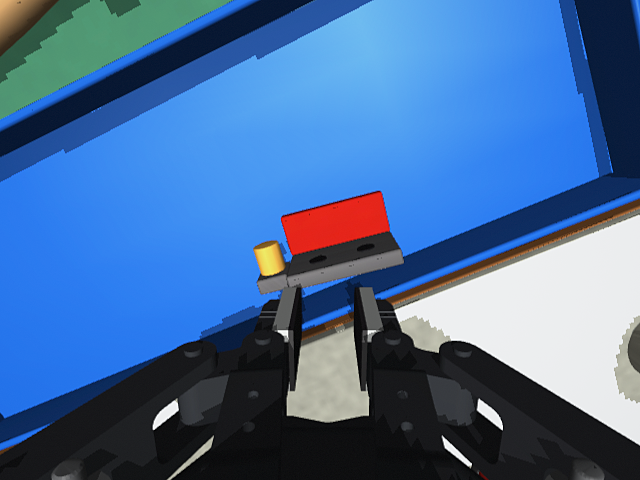

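The middle bracket is lying in the blue tray (px 330,240). Next is the lower left-hand bracket.

```bash
python3 -m pendant '[0,0,-0.13,0,0,0,0.5,0,0,-0.13,0,0,0,0.5,-0.115,-0.06,0,0,0,0,0.5,-0.115,-0.06,0,0,0,0,0.5,-0.115,-0.06,0,0,0,0,0.5,-0.117,-0.06,0,0,0,0,0.5,0,0,0,0,0,0.106,0.5,0,0,0,0,0,0.106,0.5,0,0,0,0,0,0,0.5]'
python3 rel.py .471 -.036 .0566 52.5
```

```text
time: 9.5
ee_pos: [0.4699, -0.0365, 0.1608]
tool_rot: [3.141, -0.0, 0.917]
contact_force: [0.4, 0.4, 0.1]
finger_gap: 0.0215
gripper_force: 0.0
t 9.5 pos [ 0.4699 -0.0365  0.1608] rpy [180.   -0.   52.5] F [0.4 0.4 0.1] gap 0.0215
shift/0.4 [0.0025 0.0013 0.2606] len mm 104.3 turn/60 [ 0.0003 -0.0001  0.0003]
```

```bash
python3 -m pendant '[0,0,0.06,0,0,0,0.5,0,0,0.06,0,0,0,0.5,0,0,0.06,0,0,0,0.5,0,0,0.06,0,0,0,0.5,0,0,0.02,0,0,0,0.5,0,0,0,0,0,0,0.5]'
python3 rel.py .471 -.036 .0566 52.5
python3 - <<'E'
from station import env
import cv2
c=env.capture('wrist');cv2.imwrite('pics/w4.png',c['image'][...,::-1])
E
```

```text
time: 10.25
ee_pos: [0.4705, -0.0363, 0.0572]
tool_rot: [3.141, -0.0, 0.917]
contact_force: [-0.2, -0.3, 0.5]
finger_gap: 0.0213
gripper_force: 0.0
t 10.25 pos [ 0.4705 -0.0363  0.0572] rpy [180.   -0.   52.6] F [-0.2 -0.3  0.5] gap 0.0213
shift/0.4 [0.0012 0.0006 0.0015] len mm 0.8 turn/60 [ 0.0002 -0.0001  0.0009]
```

View pics/w4.png

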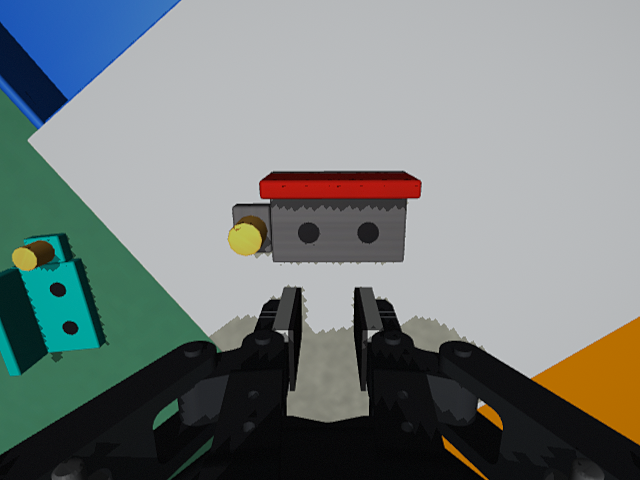

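The fingers are behind the lower bracket's plate edge (px 338,262) and parallel to it. I'll push while swinging gently towards +y, so that it lands clear of the first one.

```bash
python3 -m pendant '[0.02,-0.003,0,0,0,0,0.5,0.03,0,0,0,0,-0.05,0.5,0.03,0,0,0,0,-0.05,0.5,0.03,0,0,0,0,-0.05,0.5,0.03,0,0,0,0,-0.05,0.5,0.03,0,0,0,0,-0.05,0.5,0.03,0,0,0,0,-0.05,0.5,0.03,0,0,0,0,-0.05,0.5,0.03,0,0,0,0,-0.05,0.5]'
python3 rel.py .53 .092 .0566 76
```

```text
time: 11.42
ee_pos: [0.5175, 0.0565, 0.0567]
tool_rot: [-3.142, 0.0, 1.338]
contact_force: [0.7, -1.7, -0.3]
finger_gap: 0.0212
gripper_force: 0.3
t 11.43 pos [0.5175 0.0565 0.0567] rpy [-180.     0.    76.7] F [ 0.7 -1.7 -0.3] gap 0.0212
shift/0.4 [0.0936 0.0099 0.0003] len mm 37.7 turn/60 [-0.0001  0.      0.0112]
```

```bash
python3 -m pendant '[0.025,0,0,0,0,0,0.5,0.025,0,0,0,0,0,0.5,0.025,0,0,0,0,0,0.5,0.025,0,0,0,0,0,0.5,0,0,0,0,0,0,0.5,0,0,-0.13,0,0,0,0.5,0,0,-0.13,0,0,0,0.5,0,0,0,0,0,0,0.5]'
python3 rel.py .675 .025 .16 90
python3 - <<'E'
from station import env
import cv2,numpy as np
c=env.capture('scene');a=c['image']
t=env.capture('top');b=t['image'][150:335,215:445]
b=cv2.resize(b,None,fx=480/185,fy=480/185)[:, :600]
np.savez('top2.npz',**t)
cv2.imwrite('pics/s5.png',b[...,::-1])
from m import *
for r in brackets(t,(222,376,170,325)):print(*r)
E
```

```text
time: 12.42
ee_pos: [0.5301, 0.0947, 0.1666]
tool_rot: [3.131, -0.003, 1.334]
contact_force: [0.3, -0.3, 0.7]
finger_gap: 0.0212
gripper_force: 0.0
t 12.43 pos [0.5301 0.0947 0.1666] rpy [179.4  -0.2  76.5] F [ 0.3 -0.3  0.7] gap 0.0212
shift/0.4 [-0.0845  0.3929  0.0202] len mm 161.0 turn/60 [ 0.01   -0.0018 -0.2257]
wall 74 333.8 214.7 [ 0.6525 -0.0275  0.072 ] [ 0.6527 -0.0276  0.0702]
wall 158 266.5 220.2 [0.6421 0.1105 0.072 ] [0.6491 0.1164 0.0091]
stud 29 325.3 199.6 [ 0.685  -0.0106  0.065 ] [ 0.6853 -0.0107  0.0633]
stud 24 265.3 234.0 [0.6143 0.1137 0.065 ] [0.6172 0.1171 0.0298]
stud 265 284.5 281.1 [0.5172 0.0748 0.065 ] [0.5226 0.0509 0.4744]
stud 292 292.3 286.1 [0.5068 0.0589 0.065 ] [0.5165 0.0413 0.4765]
stud 893 249.5 262.4 [0.5561 0.1462 0.065 ] [0.5461 0.0952 0.4611]
stud 950 251.5 291.6 [0.4964 0.1421 0.065 ] [0.5098 0.0925 0.4624]
stud 21 287.7 320.8 [0.4365 0.0685 0.065 ] [0.4759 0.0464 0.489 ]
```

View pics/s5.png

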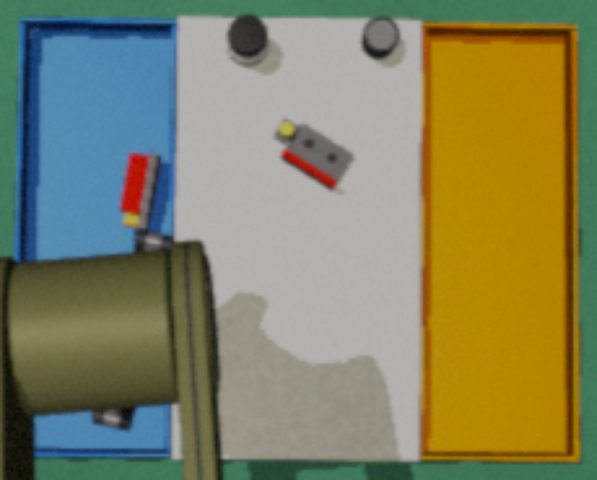

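The arm hides the second bracket in this view, so I'll check it once the arm is away. The first bracket is in the blue tray and c hasn't moved. Next I'll sweep c towards -y.

```bash
python3 -m pendant '[-0.021,0.098,0,0,0,0,0.5,-0.021,0.098,0,0,0,0,0.5,-0.021,0.098,0,0,0,0,0.5,-0.021,0.099,0,0,0,0,0.5,0,0,0,0,0,-0.113,0.5,0,0,0,0,0,-0.113,0.5,0,0,0,0,0,0,0.5]'
python3 rel.py .675 .025 .0566 90
python3 -m pendant '[0,0,0.06,0,0,0,0.5,0,0,0.06,0,0,0,0.5,0,0,0.06,0,0,0,0.5,0,0,0.06,0,0,0,0.5,0,0,0,0,0,0,0.5]'
python3 rel.py .675 .025 .0566 90
```

```text
time: 13.4
ee_pos: [0.6704, 0.025, 0.1579]
tool_rot: [-3.137, -0.0, 1.57]
contact_force: [-0.3, 0.9, -0.0]
finger_gap: 0.0214
gripper_force: 0.0
t 13.4 pos [0.6704 0.025  0.1579] rpy [-179.7   -0.    89.9] F [-0.3  0.9 -0. ] gap 0.0214
shift/0.4 [0.     0.0126 0.2531] len mm 101.4 turn/60 [-0.0042 -0.0001 -0.001 ]
time: 14.02
ee_pos: [0.6688, 0.0253, 0.0608]
tool_rot: [-3.134, -0.0, 1.57]
contact_force: [-0.6, -0.3, -0.2]
finger_gap: 0.0212
gripper_force: 0.0
t 14.03 pos [0.6688 0.0253 0.0608] rpy [-179.6   -0.    89.9] F [-0.6 -0.3 -0.2] gap 0.0212
shift/0.4 [-0.0007  0.0156  0.0103] len mm 7.5 turn/60 [-0.0069 -0.0002 -0.0008]
```

```bash
python3 -m pendant '[0,0.01,0.003,0,0,0,1,0,0,0,0,0,0,1,0,0,0,0,0,0,1]'
python3 -m pendant '[-0.025,0,0,0,0,0,1,-0.025,0,0,0,0,0,1,-0.025,0,0,0,0,0,1,-0.025,0,0,0,0,0,1,-0.02,0,0,0,0,0,1,0,0,0,0,0,0,1]'
python3 - <<'E'
from station import env
from m import *
t=env.capture('top');w=env.capture('wrist')
im=np.hstack([cv2.resize(t['image'][150:270,280:400],(300,300)),cv2.resize(w['image'],(400,300))])
cv2.imwrite('pics/c6.png',im[...,::-1])
for r in brackets(t,(284,376,185,325)):print(*r)
E
```

```text
time: 14.4
ee_pos: [0.6764, 0.0251, 0.0647]
tool_rot: [3.14, 0.0, 1.571]
contact_force: [0.1, 0.2, 0.7]
finger_gap: 0.0002
gripper_force: 0.0
time: 15.15
ee_pos: [0.6757, -0.0237, 0.0635]
tool_rot: [-3.142, 0.0, 1.571]
contact_force: [-1.0, 0.2, 1.0]
finger_gap: 0.0003
gripper_force: 0.0
wall 45 349.8 217.0 [ 0.6474 -0.0605  0.072 ] [ 0.6475 -0.0606  0.0708]
stud 136 298.4 206.6 [0.6706 0.0453 0.065 ] [0.6239 0.0355 0.4032]
stud 1317 335.0 224.3 [ 0.6333 -0.0302  0.065 ] [ 0.598  -0.0144  0.4132]
stud 578 339.7 190.8 [ 0.7032 -0.0407  0.065 ] [ 0.653  -0.0243  0.3593]
stud 173 373.5 213.1 [ 0.656  -0.1102  0.065 ] [ 0.6143 -0.0684  0.4012]
stud 46 299.5 247.5 [0.586  0.0435 0.065 ] [0.5669 0.0339 0.4144]
stud 44 293.2 250.5 [0.5798 0.0565 0.065 ] [0.5629 0.0425 0.4123]
stud 56 364.2 253.1 [ 0.5732 -0.0896  0.065 ] [ 0.5585 -0.0532  0.4147]
stud 5030 326.4 288.7 [ 0.5008 -0.0109  0.065 ] [ 5.128e-01 -2.000e-04  4.720e-01]
stud 48 369.9 257.8 [ 0.5634 -0.1012  0.065 ] [ 0.5521 -0.0611  0.4123]
```

View pics/c6.png

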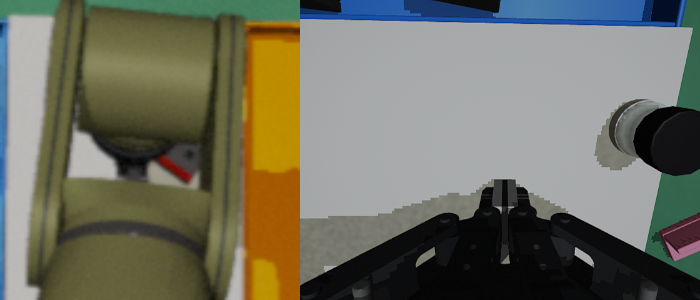

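The top crop shows c's wall right of the fingers (crop 175,168), partly hidden by the arm, and the wrist camera faces away from it. I'll measure c by depth points from the scene camera instead.

```bash
cat > cloud.py <<'E'
from station import env
from m import *
def pts(c,k):
    v,u=np.nonzero(k&(c['z_map']>0));K=c['intrinsics'];z=c['z_map'][v,u]
    p=np.c_[(u-K[0,2])/K[0,0]*z,(v-K[1,2])/K[1,1]*z,z];R,_=cv2.Rodrigues(c['rvec']);return (p-np.ravel(c['tvec']))@R
def report():
  for n in('scene','top'):
    c=env.capture(n);hsv=cv2.cvtColor(c['image'],cv2.COLOR_RGB2HSV).astype(int);H,S,V=np.moveaxis(hsv,2,0)
    for nm,k in(('red',((H<8)|(H>172))&(S>130)&(V>50)),('brass',(H>17)&(H<35)&(S>90)&(V>80))):
        l,m=ni.label(k)
        for i in range(1,m+1):
            if (l==i).sum()<10: continue
            p=pts(c,l==i)
            if not len(p): continue
            q=np.median(p,0)
            if .42<q[0]<.78 and -.25<q[1]<.22 and q[2]<.08:
                e=np.linalg.svd(p[:,:2]-p[:,:2].mean(0),full_matrices=False)[2][0]
                print(n,nm,len(p),'mid',q.round(3),'min',np.percentile(p,3,axis=0).round(3),'max',np.percentile(p,97,axis=0).round(3),'dir',np.degrees(np.arctan2(e[1],e[0])).round(0))
if __name__=='__main__':report()
E
python3 cloud.py; python3 rel.py .672 -.024 .059 90
```

```text
scene red 168 mid [0.539 0.112 0.009] min [0.514 0.102 0.006] max [0.561 0.122 0.012] dir -6.0
scene red 47 mid [ 0.65  -0.062  0.07 ] min [ 0.641 -0.073  0.057] max [ 0.707 -0.043  0.184] dir 24.0
scene red 199 mid [0.651 0.113 0.01 ] min [0.628 0.102 0.006] max [0.674 0.124 0.013] dir -11.0
scene brass 25 mid [0.508 0.112 0.029] min [0.503 0.106 0.025] max [0.511 0.117 0.032] dir 81.0
scene brass 17 mid [ 0.611 -0.25   0.034] min [ 0.597 -0.252  0.033] max [ 0.625 -0.247  0.037] dir 3.0
scene brass 28 mid [0.621 0.115 0.029] min [0.615 0.11  0.025] max [0.624 0.121 0.033] dir 76.0
top red 158 mid [0.649 0.116 0.009] min [0.627 0.107 0.005] max [0.672 0.125 0.02 ] dir 170.0
top red 57 mid [ 0.648 -0.059  0.071] min [ 0.638 -0.072  0.05 ] max [ 0.657 -0.044  0.111] dir -120.0
top red 174 mid [0.536 0.115 0.01 ] min [0.513 0.105 0.006] max [0.558 0.122 0.036] dir 174.0
top brass 6078 mid [ 0.647 -0.213  0.003] min [ 0.427 -0.249 -0.001] max [ 0.768 -0.141  0.034] dir -174.0
top brass 24 mid [0.617 0.118 0.03 ] min [0.613 0.111 0.027] max [0.622 0.122 0.033] dir 83.0
top brass 248 mid [ 0.549 -0.143  0.003] min [ 0.525 -0.154 -0.001] max [ 0.574 -0.132  0.007] dir -176.0
top brass 25 mid [0.505 0.114 0.029] min [0.5   0.109 0.027] max [0.509 0.118 0.031] dir -139.0
t 15.35 pos [ 0.6756 -0.0226  0.0634] rpy [-180.    -0.    90.1] F [ 0.2  0.3 -0. ] gap 0.0003
shift/0.4 [-0.0034 -0.0091  0.0111] len mm 5.9 turn/60 [-0.0002 -0.      0.0008]
```

Both left-hand brackets are confirmed in the blue tray: walls at (0.539,0.112) and (0.651,0.113), z≈0.01. c has translated 26 mm without turning, because the fingertips ride just above the lug. I'll back off, lower the tool and push on.

```bash
python3 -m pendant '[0.05,0,0,0,0,0,1,0,-0.006,0.008,0,0,0,1,0,0,0.004,0,0,0,1,0,0,0,0,0,0,1,0,0,0,0,0,0,1]'
python3 rel.py .673 -.06 .0575 90
```

```text
time: 15.98
ee_pos: [0.6733, -0.0031, 0.0588]
tool_rot: [3.142, 0.0, 1.571]
contact_force: [-1.0, 0.3, -1.2]
finger_gap: -0.0004
gripper_force: 0.0
t 15.97 pos [ 0.6733 -0.0031  0.0588] rpy [180.   0.  90.] F [-1.   0.3 -1.2] gap -0.0004
shift/0.4 [-0.1423 -0.0009  0.0031] len mm 56.9 turn/60 [0.0001 0.0001 0.0003]
```

```bash
python3 -m pendant '[-0.025,0,0,0,0,0,1,-0.025,0,0,0,0,0,1,-0.025,0,0,0,0,0,1,-0.025,0,0,0,0,0,1,-0.02,0,0,0,0,0,1,-0.02,0,0,0,0,0,1,0,0,0,0,0,0,1]'
python3 cloud.py | grep -v '0\.[0-9]* *0.11'; python3 rel.py .673 -.06 .0575 90
```

```text
time: 16.85
ee_pos: [0.6733, -0.0596, 0.0587]
tool_rot: [-3.142, 0.0, 1.571]
contact_force: [0.3, 1.1, 0.2]
finger_gap: -0.0001
gripper_force: 0.0
scene red 29 mid [ 0.649 -0.103  0.07 ] min [ 0.642 -0.112  0.056] max [ 0.704 -0.078  0.178] dir 27.0
scene brass 18 mid [ 0.504 -0.248  0.034] min [ 0.489 -0.25   0.031] max [ 0.52  -0.247  0.036] dir -0.0
top red 49 mid [ 0.645 -0.098  0.071] min [ 0.638 -0.11   0.051] max [ 0.654 -0.087  0.075] dir -120.0
top brass 4198 mid [ 0.648 -0.225  0.004] min [ 0.429 -0.256 -0.001] max [ 0.769 -0.097  0.404] dir -177.0
t 16.95 pos [ 0.6733 -0.0589  0.0587] rpy [-180.    0.   90.] F [ 0.1  1.1 -0.7] gap 0.0002
shift/0.4 [-0.0027 -0.0007  0.0029] len mm 1.6 turn/60 [-0.0001  0.0001  0.0005]
```

c is sliding square in front of the fingers without turning, with its far corner near the edge at y≈-0.13. I'll push on over the edge and past the tray rim.

```bash
python3 -m pendant '[-0.02,0,0,0,0,0,1,-0.02,0,0,0,0,0,1,-0.02,0,0,0,0,0,1,-0.02,0,0,0,0,0,1,-0.02,0,0,0,0,0,1,-0.02,0,0,0,0,0,1,-0.02,0,0,0,0,0,1,-0.02,0,0,0,0,0,1,-0.015,0,0,0,0,0,1,0,0,0,0,0,0,1]'
python3 cloud.py | grep -v '0\.[0-9]* *0.11'; python3 rel.py .673 -.06 .0575 90
python3 - <<'E'
from station import env
import cv2
w=env.capture('scene');cv2.imwrite('pics/s7.png',w['image'][...,::-1])
E
```

```text
time: 18.2
ee_pos: [0.6732, -0.1294, 0.0586]
tool_rot: [-3.141, 0.0, 1.571]
contact_force: [-0.1, -0.7, 0.2]
finger_gap: -0.0003
gripper_force: 0.0
scene red 172 mid [ 0.688 -0.171  0.033] min [ 0.666 -0.191  0.028] max [ 0.705 -0.152  0.037] dir 45.0
scene brass 31 mid [ 0.702 -0.142  0.018] min [ 0.697 -0.148  0.013] max [ 0.707 -0.136  0.022] dir -60.0
top brass 19 mid [ 0.661 -0.209  0.007] min [ 0.625 -0.22   0.   ] max [ 0.667 -0.143  0.325] dir -61.0
t 18.3 pos [ 0.6731 -0.1289  0.0585] rpy [-180.   -0.   90.] F [-1.1 -0.8  0.9] gap -0.0001
shift/0.4 [ 0.1722 -0.0002  0.0024] len mm 68.9 turn/60 [-0.0006 -0.      0.0005]
```

View pics/s7.png

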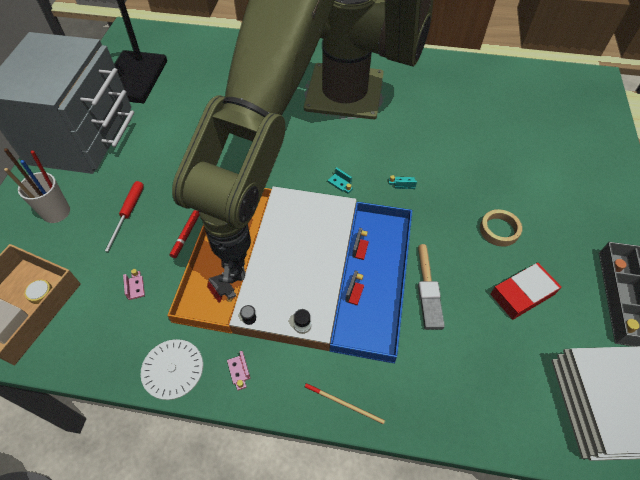

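The scene view shows both left-hand brackets in the blue tray (px 358,245 and 355,290) and c in the orange tray (px 222,285). c's wall top is at z≈0.032, so it lies flat on the floor, and the jar and loupe are untouched. I'll lift clear, check once more and hand in.

```bash
python3 -m pendant '[0,0,-0.12,0,0,0,1,0,0,-0.12,0,0,0,1,0,0,-0.12,0,0,0,1,0,0,0,0,0,0,1,0,0,0,0,0,0,1]'
python3 cloud.py | grep scene; python3 -c "
from station import env
print(env.hand_in())"
```

```text
time: 18.98
ee_pos: [0.673, -0.1285, 0.2022]
tool_rot: [-3.141, -0.0, 1.572]
contact_force: [-1.1, -0.2, -0.6]
finger_gap: 0.0
gripper_force: 0.0
scene red 167 mid [0.539 0.112 0.01 ] min [0.516 0.102 0.006] max [0.561 0.122 0.013] dir -6.0
scene red 134 mid [ 0.698 -0.18   0.019] min [ 0.68 -0.2   0.01] max [ 0.715 -0.162  0.028] dir 49.0
scene red 199 mid [0.652 0.113 0.01 ] min [0.629 0.102 0.006] max [0.673 0.124 0.012] dir -10.0
scene brass 25 mid [0.509 0.112 0.029] min [0.503 0.106 0.023] max [0.512 0.117 0.033] dir 71.0
scene brass 29 mid [0.62  0.115 0.029] min [0.615 0.109 0.025] max [0.625 0.121 0.033] dir 89.0
scene brass 19 mid [ 0.709 -0.145  0.014] min [ 0.706 -0.151  0.01 ] max [ 0.712 -0.141  0.02 ] dir 99.0
the job is handed in; nothing more can be done
None
```

The job is handed in: both left-hand brackets are in the blue tray, the right-hand bracket is in the orange tray, nothing else was touched, and it took about 19 s of the 58 s allowed.

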